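Load the spring-return sample arm and hold it at the red index

TASK

Stand the glass weighing bottle upright on the small round stage at the end of the telescoping sample arm and let go of it. Then squeeze the arm's black upright grip together with its red lock button, so that the lock lets go, and draw the arm out along its scale until the yellow pointer lines up with the red index, with the bottle still standing on the stage. A spring pulls the arm back, so finish while still squeezing the grip and button and holding the arm steady at the mark; leave the red index where it is set and do not disturb the other things on the bench.

Things in the scene. Friction and masses are not known exactly. Their poses are not given: they have to be found in the camera images.
- weighing_bottle: clear glass weighing bottle with a knobbed lid that is fixed to it, about 50 g, standing on the bench on the robot's left; round body 38 mm in diameter up to 42 mm high, 58 mm high to the top of the knob. Grip its round body 20 to 30 mm above the bench. Origin: centre of its underside, z up.
- gauge_base: grey base plate of the sample arm, fixed to the bench, x -155 to 255, y -45 to 75, z 0 to 12 mm. Origin: on the bench, below the arm's axis. +x: the way the arm draws out (to the robot's left within 15 degrees); +y: the side of button and scale (towards the robot); z up. On it the fixed square aluminium outer tube: x -145 to 25, y -23 to 23, up to z 79 mm.
- scale_zero (a point): zero mark of the white scale on the base plate (x 105, y 54, z 22 mm in gauge_base), where the pointer stands when parked; marks each 5 mm along +x; the scale spans x 88 to 252, y 27 to 55 mm, top 22 mm above the bench.
- sample_arm: sliding inner arm, a dark bar (26 mm wide, top 69 mm above the bench) with an upright black grip block, 26 x 26 mm, up to 124 mm. Axes as gauge_base. Origin: middle of the grip, 97 mm above the bench; parked at x 40, y 0 mm of gauge_base. Slides 0 to 130 mm along +x; a spring pulls it back (3.5 N parked, 5.4 N out): let go, it runs back and locks itself.
- grip (a point): same point as the origin of sample_arm, the middle of the grip block. Grip here from above, pads about 97 mm above the bench, fingers closing along y of gauge_base: one on the red button (+y), one on the ribbed -y side, 20 to 30 N. Until the button is in, a pin locks the parked arm.
- lock_button: red lock button on the +y side of the black grip, a pad 20 mm (x) by 34 mm (z). Origin: centre of its outer face, at rest 21 mm in +y from the origin of sample_arm. Pressed towards -y: the lock frees at about 4 mm, stop at 6 mm (3.5 N), 2 mm proud of the grip. Grip and button together measure 34 mm across at rest, 28 mm squeezed.
- stage_top (a point): centre of the top of the round white stage, 34 mm in diameter, 85 mm above the bench, at 85 mm in +x from the origin of sample_arm and moving with it. The bottle stands on it.
- pointer_tip (a point): tip of the thin yellow pointer, which moves with the arm above the scale (65 mm in +x, 52 mm in +y of the origin of sample_arm, 24.5 mm above the bench).
- red_index: red index rider on the rod beside the scale, 12 mm wide, held by friction. Origin: the tip of its thin red line, which points at the scale, 24.5 mm above the bench; axes as gauge_base. At the mark, pointer and index have the same x in gauge_base. It stands 50 to 110 mm out from the parked pointer.
- timer: small white kitchen-style timer lying flat, 58x62x19 mm; a bystander, not to be disturbed. Origin: centre of its underside.
- tape_roll: roll of beige tape lying flat, 100 mm across, 25 mm high; a bystander, not to be disturbed. Origin: centre of its underside.
- tube_rack: wooden test tube rack with tubes, 50x170x131 mm; a bystander, not to be disturbed. Origin: centre of its underside.
- bottle_amber_1: amber reagent bottle, 66 mm across, 142 mm high; a bystander, not to be disturbed. Origin: centre of its underside.
- mortar: white mortar, 89 mm across, 51 mm high; a bystander, not to be disturbed. Origin: centre of its underside.

How it is judged:
On the way, in this order (a step that is already met when the one before it is completed fails the run):
1. the bottle stands upright on the stage, let go, the arm still parked (horizontal distance between weighing_bottle and stage_top below 0.01 m and z of weighing_bottle in the frame of stage_top between -0.004 and 0.004 m and angle between weighing_bottle's own z axis and vertical below 0.1 rad and contact force between each of the arm, the fingers and weighing_bottle below 0.1 N and x of sample_arm in the frame of gauge_base below 0.045 m), for 0.3 s.
2. the red button is squeezed in by the fingers with the arm still parked and the bottle on it (horizontal distance between weighing_bottle and stage_top below 0.01 m and z of weighing_bottle in the frame of stage_top between -0.004 and 0.004 m and angle between weighing_bottle's own z axis and vertical below 0.1 rad and contact force between each of the arm, the fingers and weighing_bottle below 0.1 N and x of sample_arm in the frame of gauge_base below 0.046 m and y of lock_button in the frame of sample_arm below 0.0168 m and contact force between the fingers and lock_button above 1 N), for 0.05 s.
At the end, for the whole second after the job is handed in: The yellow pointer is within 4 mm of the red index along the scale and still, the fingers are squeezing grip and red button, and the bottle stands upright on the stage by itself, within 10 mm of its centre (horizontal distance between weighing_bottle and stage_top below 0.01 m and z of weighing_bottle in the frame of stage_top between -0.004 and 0.004 m and angle between weighing_bottle's own z axis and vertical below 0.1 rad and contact force between each of the arm, the fingers and weighing_bottle below 0.1 N and x of pointer_tip in the frame of red_index between -0.004 and 0.004 m and contact force between the fingers and lock_button above 1 N and contact force between the fingers and sample_arm above 2 N and y of lock_button in the frame of sample_arm below 0.0168 m and linear speed of sample_arm below 0.01 m/s and linear speed of weighing_bottle below 0.02 m/s); the arm keeps its last pose, push and grip.
It fails at once if the red index is shifted by more than 4 mm (distance of red_index from where it was at the start of the episode above 0.004 m).
It fails at once if the bottle is tipped over (angle between weighing_bottle's own z axis and vertical above 0.6 rad).
It fails at once if a bystander (timer, tape roll, tube rack, amber bottle, mortar) is moved more than 20 mm (distance of any of timer, tape_roll, tube_rack, bottle_amber_1, mortar from where it was at the start of the episode above 0.02 m).
It also fails if it takes over 59 s, if anything falls off the work surface, if the arm or the gripper's body presses on something with over 40 N, if the wrist force passes 120 N, or if a joint passes its speed limit or range.

ROBOT

A 6-joint arm with a two-finger parallel gripper is mounted at the origin on a cart in front of the work surface, level with it; the furniture and walls round the work are solid. World frame = base frame: x ahead of the robot, y to its left, z up, the work surface at z = 0. Lengths are in m, angles in rad, forces in N, time in s.
With the tool pointing down it reaches from about 0.35 to 0.775 m from the base axis. Payload 7.3 kg.
Tool frame: the origin (TCP) lies at the very end of the fingers, on their centre line; the grasp point (between the pads) lies 19 mm behind it; z points along the fingers, y is the line along which they close (so a half turn about z gives the same grasp; the last joint's range is limited). The gripper opens to 92 mm and grips with 3 to 60 N. Pads are 19 mm wide; open, the fingers measure 130 mm over their backs; the gripper's body (75 mm by 190 mm) begins 47 mm behind the grasp point.
Start: joints at [-0.146, 0.342, 1.524, -0, 1.275, -0.146], TCP at [0.525, 0, 0.187] pointing down, gripper open.
Joint ranges: [-2.53, 2.53], [-0.77, 2.02], [0.04, 2.7], [-1, 4.14], [0.28, 2.66], [-3.11, 3.11]. Speed limits (rad/s): [2.57, 2.57, 3.14, 3.14, 3.14, 3.14].

INTERFACE

Orientations are given as [roll, pitch, yaw] about the fixed x, y, z axes, in that order (R = Rz(yaw) Ry(pitch) Rx(roll)).
In Python, from cell import robot gives the robot as it stands.
- The arm moves only by the tool apply_moves, never from a script. Its argument "motion" is text: rows parted by semicolons, each of 7 numbers parted by spaces: the opening in per cent of the stroke, from 0 (shut) to 100 (fully open), then the shift along the tool's x, y, z in cm, then the turn, a rotation vector about the tool's x, y, z in rad. A call has 1 to 20 rows; each row shifts and turns the commanded pose from where the row before left it, along the tool's axes as they then stand; what a row does not reach is not made up. A row lasts 1/8 s, in which the tool goes at most 62.5 mm and 10.7 degrees, less where a joint would pass 70% of its speed; a pose out of reach is approached as far as the arm can. A call with a gripper value outside its range is refused whole. The fingers move at their own pace and stop on an object; "force" is the grip in N (left out, the last holds). Time passes only in rows, so rows that do not move let the fingers close. It gives the time, the measured TCP pose, the force, the opening and the grip force at its end, in the units of the state.
- robot.observe(): the state, without advancing time (a new reading comes with each control period).
- robot.read_camera(name): name is "scene" or "side" or "wrist"; returns a dict with "img" (384x512x3 uint8, red, green, blue), "fovy" (degrees; the focal length in pixels is half the picture's height over the tangent of half this angle, whatever the lens; pixels are square), "cx", "cy" (the principal point, pixels), "R" (3x3) and "t" (3): a world point X has camera coordinates R X + t; the wrist camera has in their place "hand_eye" (4x4, takes a point from camera to tool coordinates, whose origin is the TCP and whose axes are the flange's). Camera axes: x right, y down, z forward; pixel columns grow to the right and rows downward; lengths in m; the calibration is good to about 2 mm. A picture is of the moment at which its call begins: read the wrist's pose just before it. There is no depth.
- robot.hand_in(): hands the job in; it is judged then, once.
Trained networks look in a picture, given as the dict that the camera call returned (one of the last four; its "shot" number tells which), for a name from the list of things; names that differ only in an ending like _2 or _b are one class to them, and where a whole thing is asked for, a point or a joint stands for the part that bears it (a point fixed in the world has none). Each returns a list of dicts, best first, with "score" (0 to 1); they miss things now and then, are a little off and sometimes report something else, mostly with a low value. They report only what shows in the picture. A call takes as long as a camera call.
- robot.search_frame(target, picture): "centre" ([x, y, z] in m, in world coordinates, good to about 4 mm: the middle of the surface that is visible of it).
- robot.trace(target, picture): "pixels" (384x512 bool, what is visible of it).
The state is a dict: "time": time; "qpos": joint angles; "qvel": joint speeds; "joint_efforts": joint torques, N m; "tool_pos": TCP position; "tool_rot": TCP orientation; "contact_force": force on the tool from outside, world axes, zero at the start; "torque": the same for the moment, N m; "opening": finger opening in m; "grip_force": force on a finger pad.
Only numpy, scipy, OpenCV 4.12 (cv2) and the standard library are available. Lean on these libraries where they do the work, as an engineer would, in place of code of your own. Each camera call takes 0.05 s, during which the arm holds its last target. There are 200 camera calls.

## Working session

There is one attempt and no reset: what is moved stays moved. The work goes in short steps, Python scripts to look and compute and a tool call to move; the robot and the scene stay as the last step left them, time stands still between calls to the robot, and variables do not carry over. Pictures are saved under pics/ and viewed, at most 10 in all, crops included, and the job is handed in when it is done.

Besides the shell and the picture viewer there is one more tool, called as name(argument=value, ...), one argument or row to a line, values as JSON. apply_moves: Moves the arm, as the interface text tells. Its arguments: {"type":"object","properties":{"motion":{"type":"string"},"force":{"type":"number"}},"required":["motion"]}

```bash
mkdir -p pics; cat > h.py <<'E'
import numpy as np,cv2
from cell import robot
from scipy.spatial.transform import Rotation as Ro
def cam(n):
    s=robot.observe(); p=robot.read_camera(n)
    if 'hand_eye' in p:
        T=np.eye(4);T[:3,:3]=Ro.from_euler('xyz',s['tool_rot']).as_matrix();T[:3,3]=s['tool_pos']
        M=np.linalg.inv(T@np.array(p['hand_eye']));p['Rw'],p['tw']=M[:3,:3],M[:3,3]
    else: p['Rw'],p['tw']=np.array(p['R']),np.array(p['t'])
    p['f']=192/np.tan(np.radians(p['fovy'])/2)
    return p
def proj(p,X):
    c=p['Rw']@np.array(X)+p['tw'];return np.array([p['cx']+p['f']*c[0]/c[2],p['cy']+p['f']*c[1]/c[2]])
def ray(p,u,v,z):
    d=p['Rw'].T@np.array([(u-p['cx'])/p['f'],(v-p['cy'])/p['f'],1]);o=-p['Rw'].T@p['tw']
    return o+d*(z-o[2])/d[2]
def save(p,n): cv2.imwrite('pics/'+n,cv2.resize(p['img'][:,:,::-1],(800,600)))
E
python3 - <<'E'
from h import *
print(robot.observe())
for n in ['scene','side','wrist']:
    p=cam(n);save(p,n+'0.png')
    for t in ['weighing_bottle','gauge_base','sample_arm','grip','lock_button','stage_top','pointer_tip','red_index','scale_zero','timer','tape_roll','tube_rack','bottle_amber_1','mortar']:
        try:r=robot.search_frame(t,p)
        except Exception as e:print(e);continue
        print(n,t,[(np.round(x['centre'],3).tolist(),round(x['score'],2)) for x in r[:2]])
E
```

```text
{'time': 0.0, 'qpos': array([-1.45985653e-01,  3.42735463e-01,  1.52505127e+00,  2.58937307e-05,
        1.27543240e+00, -1.46007405e-01]), 'qvel': array([-0.00109697, -0.00093371,  0.00108532, -0.00121876,  0.00145834,
       -0.00210089]), 'joint_efforts': array([ 7.61924657e-04, -4.31245601e+01, -2.44219762e+01,  7.17750052e-02,
        5.59406646e-02, -1.04314388e-04]), 'tool_pos': array([5.24503203e-01, 1.11793922e-04, 1.86326473e-01]), 'tool_rot': array([-3.13998708e+00, -2.61132284e-04,  1.57081031e+00]), 'contact_force': array([ 0.69577398, -0.3671823 , -0.51483631]), 'torque': array([-0.05017232, -0.00598679, -0.00594993]), 'grip_force': 0.0, 'opening': 0.09158828597086294}
scene weighing_bottle [([0.482, 0.372, 0.039], 0.59), ([0.502, -0.024, 0.013], 0.28)]
scene gauge_base [([0.502, -0.027, 0.014], 0.86), ([0.635, -0.34, 0.047], 0.64)]
scene sample_arm [([0.524, -0.024, 0.07], 0.88)]
scene grip [([0.524, -0.028, 0.07], 0.88)]
scene lock_button [([0.508, -0.054, 0.1], 0.51)]
scene stage_top [([0.524, -0.027, 0.066], 0.97)]
scene pointer_tip []
scene red_index []
scene scale
[... 819 characters left out ...]
1, 0.018], 0.83)]
side tube_rack [([0.678, 0.384, 0.062], 0.91)]
side bottle_amber_1 [([0.653, -0.338, 0.063], 0.85)]
side mortar []
wrist weighing_bottle []
wrist gauge_base [([0.517, 0.025, 0.014], 0.76)]
wrist sample_arm [([0.534, -0.018, 0.089], 0.89)]
wrist grip [([0.531, -0.022, 0.088], 0.74)]
wrist lock_button [([0.512, -0.048, 0.116], 0.54)]
wrist stage_top [([0.528, -0.023, 0.085], 0.62), ([0.514, 0.02, 0.011], 0.32)]
wrist pointer_tip [([0.531, -0.025, 0.089], 0.66)]
wrist red_index [([0.485, 0.112, 0.032], 0.69)]
wrist scale_zero [([0.518, 0.021, 0.014], 0.98)]
wrist timer []
wrist tape_roll []
wrist tube_rack [([0.53, -0.027, 0.082], 0.33)]
wrist bottle_amber_1 []
wrist mortar []
```

View pics/scene0.png

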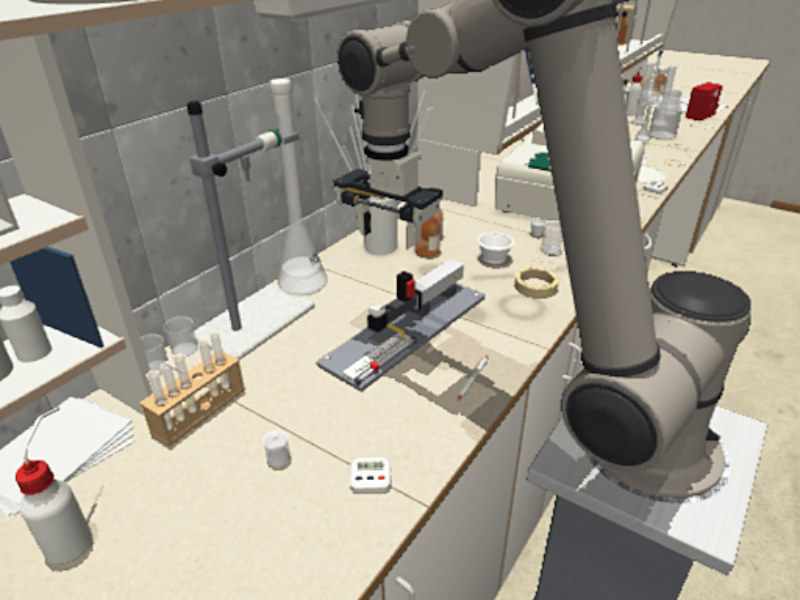

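View pics/side0.png

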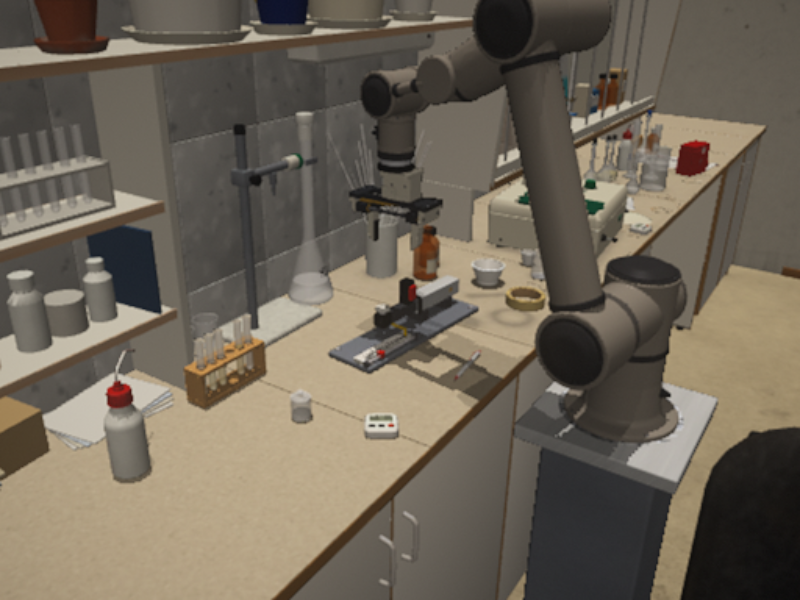

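The bottle stands at about (276,450) in the scene view and the gauge in the middle, with the grip near (405,285) and the index near (375,366). Next is the wrist view.

View pics/wrist0.png

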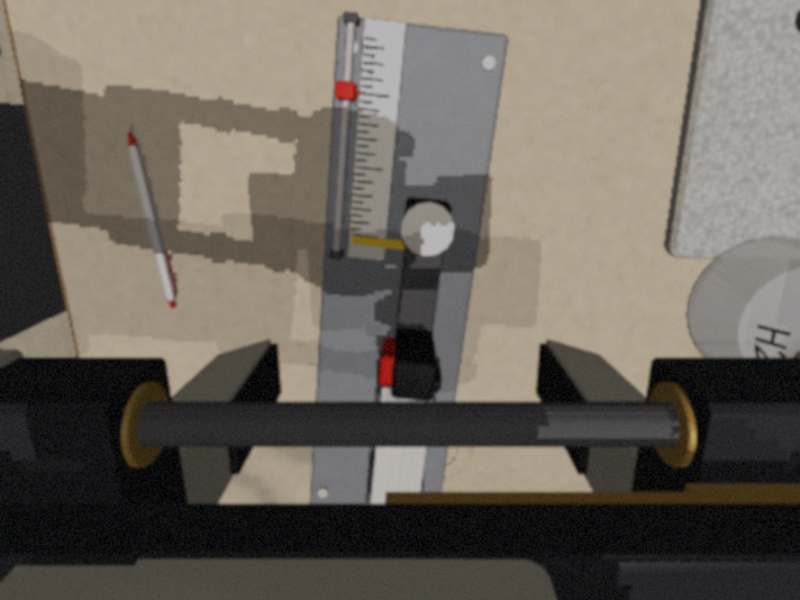

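```bash
cat > fit.py <<'E'
from h import *
from scipy.optimize import least_squares
E
python3 - <<'E'
from h import *
from scipy.optimize import least_squares
p=cam('wrist');k=.64
obs=[((125,0,85),(427,229)),((255,-45,12),(507,37)),((105,52,24.5),(353,239)),((252,27,22),(406,24)),((252,55,22),(361,18))]
def loc(q,P):
    c,s=np.cos(q[2]),np.sin(q[2]);x,y,z=np.array(P)/1000
    return [q[0]+c*x-s*y,q[1]+s*x+c*y,z]
f=lambda q:np.concatenate([proj(p,loc(q,P))-np.array(u)*k for P,u in obs])
r=least_squares(f,[.52,-.1,1.57]);print(r.x,np.round(r.fun,1))
q=r.x
for P,u in obs: print(P,np.round(ray(p,u[0]*k,u[1]*k,P[2]/1000),4),np.round(loc(q,P),4))
print('grip',loc(q,(40,0,97)),proj(p,loc(q,(40,0,124)))/k,'stage',loc(q,(125,0,85)))
c,s=np.cos(q[2]),np.sin(q[2])
m=robot.trace('red_index',p)
for t in m[:1]:
    v,u=np.nonzero(t['pixels']);print(u.min()/k,u.max()/k,v.min()/k,v.max()/k,t['score'])
for u in [(346,90),(358,91)]:
    X=ray(p,u[0]*k,u[1]*k,.0245);d=X[:2]-q[:2];print('index x',d[0]*c+d[1]*s,-d[0]*s+d[1]*c)
for n in ['scene','side']:
    p=cam(n);m=robot.trace('weighing_bottle',p)[0];v,u=np.nonzero(m['pixels']);print(n,m['score'],u.min(),u.max(),v.min(),v.max())
    def g(b):
        a=np.linspace(0,6.28,60);P=np.array([proj(p,[b[0]+.019*np.cos(t),b[1]+.019*np.sin(t),z]) for t in a for z in(0,.042)])
        return [P[:,0].min()-u.min(),P[:,0].max()-u.max()-1,P[:,1].max()-v.max()-1]
    rr=least_squares(g,[.484,.372]);print(rr.x,rr.fun)
E
```

```text
[ 0.52375311 -0.10038628  1.47065044] [-0.1  1.1  0.6 -1.5 -0.6 -1.6 -1.1  0.4  1.1  1.2]
(125, 0, 85) [0.5363 0.0251 0.085 ] [0.5363 0.024  0.085 ]
(255, -45, 12) [0.5935 0.1474 0.012 ] [0.594  0.1488 0.012 ]
(105, 52, 24.5) [0.4831 0.0074 0.0245] [0.4825 0.0093 0.0245]
(252, 27, 22) [0.5232 0.1534 0.022 ] [0.5221 0.1531 0.022 ]
(252, 55, 22) [0.4931 0.157  0.022 ] [0.4942 0.1558 0.022 ]
grip [np.float64(0.5277522493703031), np.float64(-0.06058670025282086), np.float64(0.097)] [413.61920397 382.87899816] stage [np.float64(0.5362504280980082), np.float64(0.023987414926186362), np.float64(0.085)]
335.9375 357.8125 79.6875 100.0 0.71
index x 0.20693532643283258 0.06309356519493577
index x 0.20711828084399758 0.05478724462465236
scene 0.61 169 185 275 297
[0.49209622 0.36121311] [-0.20204781  0.20763706 -0.00989029]
side 0.48 185 198 249 269
[0.49232126 0.36398216] [ 0.12579027 -0.12799633  0.00587334]
```

apply_moves(
  motion="100 5.6 -0.7 0 0 0 0;100 5.6 -0.7 0 0 0 0;100 5.6 -0.7 0 0 0 0;100 5.6 -0.7 0 0 0 0;100 5.6 -0.7 0 0 0 0;100 0 0 0 0 0 0;100 0 0 0 0 0 0",
)

```text
time: 3.42
tool_pos: [0.4899, 0.2797, 0.1868]
tool_rot: [-3.141, 0.001, 1.571]
contact_force: [-0.1, 0.4, 0.6]
opening: 0.0921
grip_force: 0.0
```

```bash
python3 - <<'E'
from h import *
p=cam('wrist');save(p,'w1.png');print(robot.observe()['tool_pos'],robot.observe()['tool_rot'])
print([ (x['centre'],x['score']) for x in robot.search_frame('weighing_bottle',p)])
m=robot.trace('weighing_bottle',p)[0];v,u=np.nonzero(m['pixels']);print(m['score'],u.min()/.64,u.max()/.64,v.min()/.64,v.max()/.64)
E
```

```text
[0.49016034 0.27908016 0.186968  ] [-3.14151753e+00  5.49153557e-04  1.57018198e+00]
[([0.4892, 0.3668, 0.0437], 0.57)]
0.89 381.25 437.5 101.5625 159.375
```

View pics/w1.png

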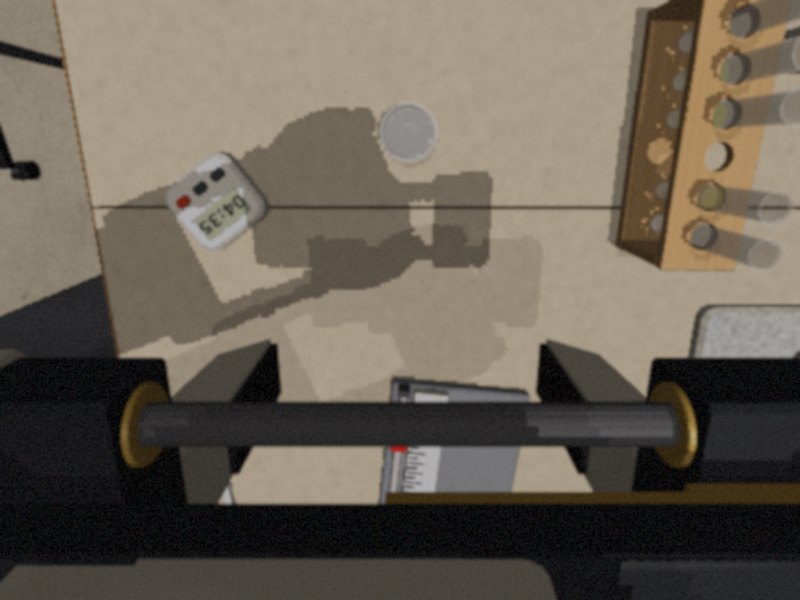

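The bottle's lid shows as a circle centred at (409,130); the rack and timer are well clear.

```bash
python3 - <<'E'
from h import *
from scipy.optimize import least_squares
p=cam('wrist')
m=robot.trace('weighing_bottle',p)[0];v,u=np.nonzero(m['pixels'])
def g(b):
    a=np.linspace(0,6.28,60);P=np.array([proj(p,[b[0]+.019*np.cos(t),b[1]+.019*np.sin(t),z]) for t in a for z in(0,.042)])
    return [P[:,0].min()-u.min(),P[:,0].max()-u.max()-1,P[:,1].max()-v.max()-1,P[:,1].min()-v.min()]
rr=least_squares(g,[.49,.366]);print(rr.x,rr.fun)
print(ray(p,409*.64,131*.64,.042))
E
```

```text
[0.49000284 0.36251276] [ 0.95118925 -0.95215449 -1.09557192  0.99723976]
[0.49080859 0.36293287 0.042     ]
```

apply_moves(
  motion="100 4.2 0 1 0 0 0;100 4.1 0 3 0 0 0;100 0 0 4 0 0 0;100 0 0 4 0 0 0;100 0 0 3 0 0 0;100 0 0 2 0 0 0;100 0 0 1 0 0 0;100 0 0 0 0 0 0;100 0 0 0 0 0 0;0 0 0 0 0 0 0;0 0 0 0 0 0 0;0 0 0 0 0 0 0;0 0 0 0 0 0 0;0 0 0 0 0 0 0;0 0 0 0 0 0 0",
  force=10,
)

```text
time: 5.55
tool_pos: [0.49, 0.363, 0.007]
tool_rot: [3.142, 0.0, 1.571]
contact_force: [0.0, 1.0, -0.5]
opening: 0.0363
grip_force: 0.0
```

apply_moves(
  motion="0 0 0 0 0 0 0;0 0 0 0 0 0 0",
)

```text
time: 5.8
tool_pos: [0.49, 0.363, 0.007]
tool_rot: [3.142, 0.0, 1.571]
contact_force: [0.6, -0.5, 0.4]
opening: 0.0161
grip_force: 0.0
```

```bash
python3 - <<'E'
from h import *
p=cam('side');cv2.imwrite('pics/s1.png',cv2.resize(p['img'][180:300,130:290,::-1],(800,600)))
E
```

```text
(no output)
```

View pics/s1.png

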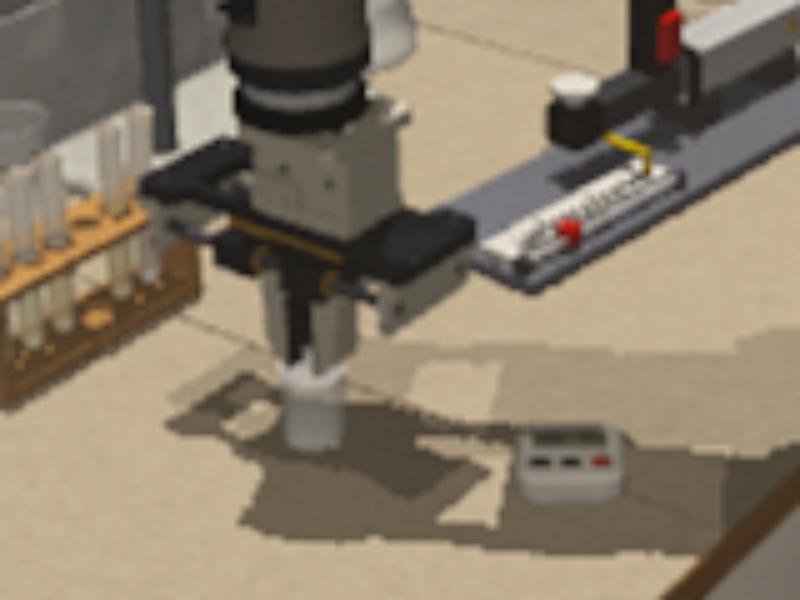

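```bash
python3 - <<'E'
from h import *
s=robot.observe();print(s['opening'],s['grip_force'],s['tool_pos'])
for n in ['side','scene']:
    p=cam(n)
    for X in [(.49,.363,0),(.49,.363,.007),(.49,.363,.055),(.49,.363,.072),(.49,.40,0)]: print(X,(proj(p,X)-[130,180])*5, proj(p,X)/.64)
    print(ray(p,130+315/5,180+443/5,0) if n=='side' else '')
    for x in robot.search_frame('weighing_bottle',p): print(x)
save(p,'sc1.png')
E
```

```text
0.011756848046797646 0.0 [0.49005214 0.36302737 0.00703849]
(0.49, 0.363, 0) [315.88700704 432.24118667] [301.8396897  416.32537084]
(0.49, 0.363, 0.007) [315.40409954 422.14486512] [301.68878111 413.17027035]
(0.49, 0.363, 0.055) [312.03666489 351.74069353] [300.63645778 391.16896673]
(0.49, 0.363, 0.072) [310.82004063 326.30429101] [300.2562627  383.22009094]
(0.49, 0.4, 0) [274.24350786 461.8926797 ] [288.8260962  425.59146241]
[0.48318677 0.3719529  0.        ]
{'centre': [0.4809, 0.3744, 0.0308], 'score': 0.75}
(0.49, 0.363, 0) [243.70099391 564.84899771] [279.2815606  457.76531178]
(0.49, 0.363, 0.007) [242.0627169 555.1869871] [278.76959903 454.74593347]
(0.49, 0.363, 0.055) [230.46613718 486.79423339] [275.14566787 433.37319793]
(0.49, 0.363, 0.072) [226.20073117 461.63829345] [273.81272849 425.5119667 ]
(0.49, 0.4, 0) [191.23156392 612.68983864] [262.88486373 472.71557458]

{'centre': [0.4778, 0.3751, 0.0291], 'score': 0.69}
{'centre': [0.5248, -0.0258, 0.0689], 'score': 0.4}
```

View pics/sc1.png

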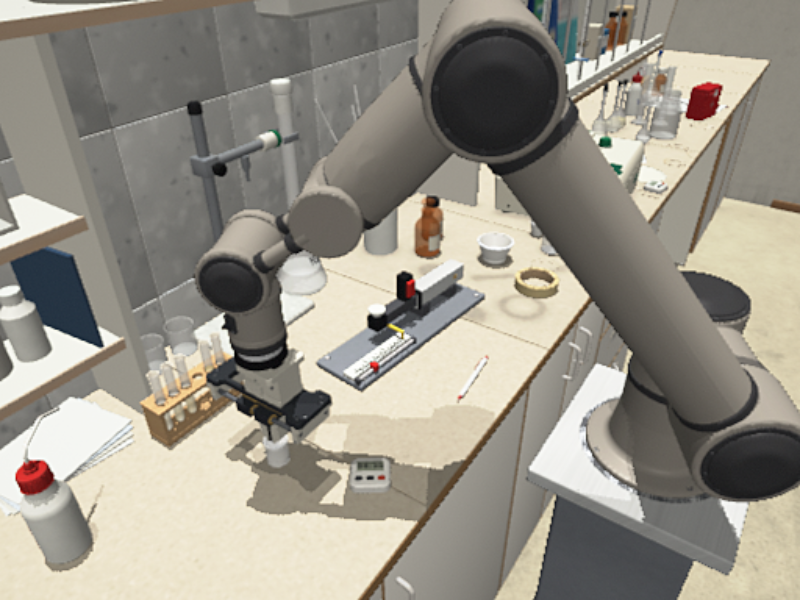

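apply_moves(
  motion="0 0 0 0 0 0 0;0 0 0 0 0 0 0",
)

```text
time: 6.3
tool_pos: [0.49, 0.363, 0.007]
tool_rot: [3.142, 0.0, 1.571]
contact_force: [0.1, -0.2, -0.2]
opening: 0.0003
grip_force: 0.0
```

```bash
python3 - <<'E'
from h import *
s=robot.observe();print(s['opening'],s['grip_force'],s['contact_force'],s['torque'])
a=cam('scene')['img'][250:310,140:220];b=cam('side')['img'][230:290,155:235]
cv2.imwrite('pics/z1.png',cv2.resize(np.hstack([a,b])[:,:,::-1],(800,300),interpolation=cv2.INTER_CUBIC))
E
```

```text
0.0003149533294477071 0.0 [ 0.0766385  -0.19028882 -0.20372133] [-0.0458826  -0.01117436  0.01565598]
```

View pics/z1.png

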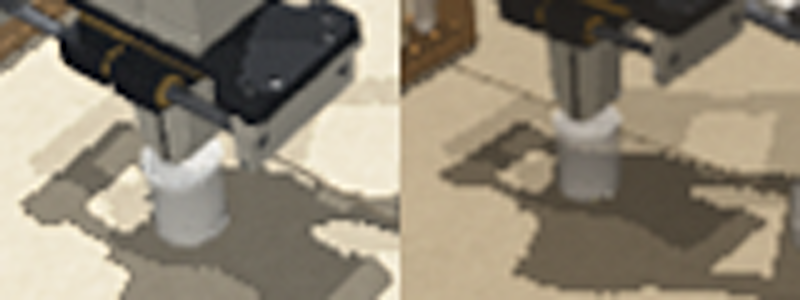

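apply_moves(
  motion="0 0 0 -2 0 0 0;0 0 0 -4 0 0 0;0 0 0 -6 0 0 0;0 0 0 -4 0 0 0;0 0 0 0 0 0 0",
)

```text
time: 7.02
tool_pos: [0.4918, 0.3641, 0.1711]
tool_rot: [3.135, -0.004, 1.571]
contact_force: [-1.0, 1.0, -0.1]
opening: 0.0007
grip_force: 0.0
```

```bash
python3 - <<'E'
from h import *
A=cam('scene');B=cam('side');W=cam('wrist')
for p in (A,B,W):
    for x in robot.search_frame('weighing_bottle',p): print(x)
a=A['img'][220:310,120:220];b=B['img'][200:290,145:245];w=W['img'][60:150,200:300]
cv2.imwrite('pics/z2.png',cv2.resize(np.hstack([a,b])[:,:,::-1],(800,360),interpolation=cv2.INTER_CUBIC))
m=robot.trace('weighing_bottle',B)[0];v,u=np.nonzero(m['pixels']);print(u.min(),u.max(),v.min(),v.max())
for m in robot.trace('weighing_bottle',W): v,u=np.nonzero(m['pixels']);print(m['score'],u.min(),u.max(),v.min(),v.max())
E
```

```text
{'centre': [0.4845, 0.3725, 0.0394], 'score': 0.84}
{'centre': [0.5209, -0.0238, 0.0687], 'score': 0.15}
{'centre': [0.4839, 0.374, 0.0334], 'score': 0.6}
{'centre': [0.4952, 0.371, 0.0451], 'score': 0.98}
184 198 249 269
0.64 243 280 142 185
```

View pics/z2.png

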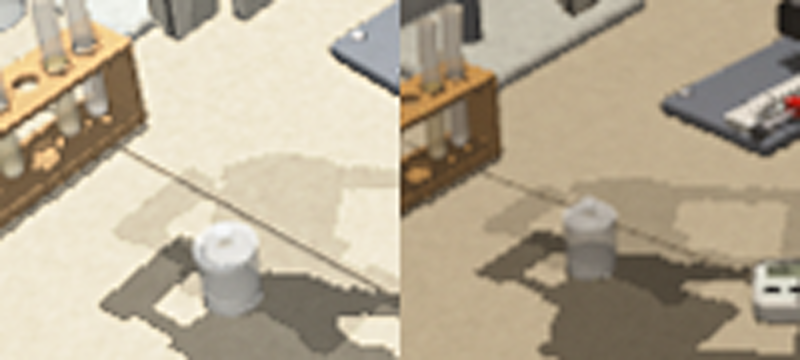

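```bash
python3 - <<'E'
from h import *
from scipy.optimize import least_squares
s=robot.observe();print(s)
A=cam('scene');print('TCP scene crop',(proj(A,s['tool_pos'])-[120,220])*4)
p=cam('wrist')
m=robot.trace('weighing_bottle',p)[0];v,u=np.nonzero(m['pixels'])
def g(b):
    a=np.linspace(0,6.28,60);P=np.array([proj(p,[b[0]+.019*np.cos(t),b[1]+.019*np.sin(t),z]) for t in a for z in(0,.042)])
    return [P[:,0].min()-u.min(),P[:,0].max()-u.max()-1,P[:,1].max()-v.max()-1,P[:,1].min()-v.min()]
rr=least_squares(g,[.49,.366]);print(rr.x,rr.fun)
print(p['hand_eye'])
a=A['img'][130:310,110:350];w=p['img'][60:240,130:370]
cv2.imwrite('pics/z3.png',cv2.resize(np.hstack([a,w])[:,:,::-1],(800,300),interpolation=cv2.INTER_CUBIC))
E
```

```text
{'time': 7.425, 'qpos': array([ 5.11978737e-01,  5.14945191e-01,  1.30813060e+00, -3.42842230e-05,
        1.32049673e+00,  5.12056603e-01]), 'qvel': array([ 5.77051708e-04, -4.71564008e-03, -7.98954662e-03,  2.54974641e-03,
        5.53395616e-04,  9.77588352e-05]), 'joint_efforts': array([ 7.91014958e-03, -5.23728240e+01, -2.48938876e+01,  8.57640244e-02,
        2.36391039e-03, -2.92952700e-04]), 'tool_pos': array([0.48962368, 0.36277213, 0.16589477]), 'tool_rot': array([-3.13988300e+00,  9.99015943e-04,  1.57072784e+00]), 'contact_force': array([-0.07926936, -1.07330162, -0.41313146]), 'torque': array([ 0.01909918, -0.04291621,  0.01655531]), 'grip_force': 0.0, 'opening': 0.0004516693991981265}
TCP scene crop [201.56294328  90.4392725 ]
[0.49050692 0.36118987] [ 0.67213923 -0.67260158  0.03446319 -0.06031896]
[[-5.32629572e-04 -9.59431119e-01 -2.81942626e-01  7.52954303e-02]
 [ 9.99999768e-01 -6.30652229e-04  2.56924347e-04 -7.25432750e-04]
 [-4.24308959e-04 -2.81942424e-01  9.59431232e-01 -1.98176225e-01]
 [ 0.00000000e+00  0.00000000e+00  0.00000000e+00  1.00000000e+00]]
```

View pics/z3.png

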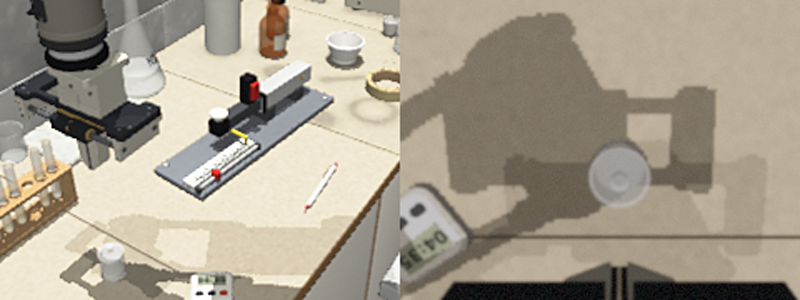

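```bash
python3 - <<'E'
from h import *
p=cam('wrist');H=np.linalg.inv(p['hand_eye'])
def pt(X):
    c=H[:3,:3]@X+H[:3,3];return np.round(np.array([p['cx']+p['f']*c[0]/c[2],p['cy']+p['f']*c[1]/c[2]])/.64)
print('800x600 px')
for y in (.046,.065,0.):
    print(y,[(z,pt(np.array([x,y,z])).tolist()) for x in(.0095,) for z in (0,-.019,-.04,-.06)])
g=cv2.cvtColor(p['img'],cv2.COLOR_RGB2GRAY)
print(g[215:300:4,244:268:2])
A=cam('scene');B=cam('side')
x=np.array(robot.observe()['tool_pos'])
for P in(A,B):
    for n in ['img']:
        for dz in(0,.019,.04,.06,.1): print(dz,np.round(proj(P,x+[0,0,dz]),1))
    u,v=np.round(proj(P,x)).astype(int);print(u,v);print(cv2.cvtColor(P['img'],cv2.COLOR_RGB2GRAY)[v-44:v+8:2,u-14:u+16:2])
E
```

```text
800x600 px
0.046 [(0, [516.0, 304.0]), (-0.019, [527.0, 320.0]), (-0.04, [541.0, 340.0]), (-0.06, [558.0, 365.0])]
0.065 [(0, [561.0, 304.0]), (-0.019, [575.0, 320.0]), (-0.04, [595.0, 340.0]), (-0.06, [619.0, 365.0])]
0.0 [(0, [409.0, 304.0]), (-0.019, [410.0, 320.0]), (-0.04, [410.0, 340.0]), (-0.06, [410.0, 365.0])]
[[159 161 157 159 156 157 158 161 160 161 159 159]
 [174 165 138 109  84  80 100 127 130 138 126 103]
 [ 78  76  80  77  78  82  68  19  69  71  18  59]
 [ 81  78  80  78  80  77  66   8  67  75  10  58]
 [ 26   6  14  19  39  80  62  13  66  75  10  57]
 [  7  28  14  24  33  79  52  13  71  73   8  44]
 [ 13  19   8  24  33  77  45  15  75  78  17  43]
 [ 19  11  16  12  30  73  41   8  76  80   3  39]
 [ 21  18  15  17  45  50  26  22  75  72  14  13]
 [ 13  15   3  14  47  64  24  10  67  73  10  25]
 [ 11  19  10  25  54  67  33   6  66  74  14  36]
 [ 16  17  19  33  61  71  43  39  33  34  36  37]
 [ 25  21  24  20  63  64  44  38  40  43  44  44]
 [ 13   5  17  32  72  69  48  45  44  45  42  50]
 [ 21  25  31  30  75  73  52  46  50  47  55  49]
 [ 20  30  18 
[... 3121 characters left out ...]
3 108]
 [191 190 191 194 140  49 100  75 156 197 186 169 126  87 122]
 [192 191 190 190 196 151 139 194 187 169 125  89 121 167 177]
 [190 190 191 189 189 190 190 175 152 114  89 150 179 178 178]
 [190 192 185 188 193 182 153 109  81 151 180 178 175 176 178]
 [195 193 190 187 174 122  93 127 181 176 179 179 176 175 175]
 [189 185 171 132  90 123 170 177 176 176 176 176 175 178 175]
 [180 149  94  87 167 179 181 179 175 173 175 174 176 174 174]
 [115  85 151 181 175 173 175 176 175 175 175 175 174 177 176]
 [127 179 179 176 173 176 175 174 176 176 174 175 176 174 178]
 [178 174 174 175 175 176 176 177 176 177 177 175 174 175 175]
 [175 175 174 174 177 175 175 174 174 173 176 175 175 176 177]]
```

All three cameras show the visible finger ends about 40 mm short of the reported TCP: in the scene crop the tips are at (90,165), while the TCP projects to (101,188). So the fingers closed above the bottle's body. I'll place the reported TCP about 40 mm lower and check for bench contact on the way.

apply_moves(
  motion="100 0 0 0 0 0 0;100 0 0 0 0 0 0;100 0 0 0 0 0 0;100 0 0 0 0 0 0;100 0 0 0 0 0 0;100 0 0 0 0 0 0;100 0 0 0 0 0 0;100 0 0 0 0 0 0;100 0 0 3 0 0 0;100 0 0 5 0 0 0;100 0 0 5 0 0 0;100 0 0 3 0 0 0;100 0 0 1 0 0 0;100 0 0 1 0 0 0;100 0 0 0.5 0 0 0;100 0 0 0.5 0 0 0;100 0 0 0 0 0 0;100 0 0 0 0 0 0",
)

```text
time: 9.98
tool_pos: [0.4903, 0.3632, -0.0225]
tool_rot: [3.141, -0.0, 1.571]
contact_force: [0.4, -0.1, 0.6]
opening: 0.0922
grip_force: 0.0
```

apply_moves(
  motion="100 0 0 0.5 0 0 0;100 0 0 0.4 0 0 0;100 0 0 0 0 0 0;0 0 0 0 0 0 0;0 0 0 0 0 0 0;0 0 0 0 0 0 0;0 0 0 0 0 0 0;0 0 0 0 0 0 0;0 0 0 0 0 0 0;0 0 0 0 0 0 0;0 0 0 0 0 0 0;0 0 0 0 0 0 0",
  force=10,
)

```text
time: 11.48
tool_pos: [0.49, 0.363, -0.032]
tool_rot: [3.142, -0.0, 1.571]
contact_force: [-0.8, -0.3, 0.0]
opening: 0.0381
grip_force: 10.0
```

apply_moves(
  motion="0 0 0 -1 0 0 0;0 0 0 -3 0 0 0;0 0 0 -4 0 0 0;0 0 0 -3 0 0 0;0 -1 0.2 -1.5 0 0 0;0 -3 0.4 0 0 0 0;0 -4.8 0.6 0 0 0 0;0 -5 0.7 0 0 0 0;0 -5 0.7 0 0 0 0;0 -5 0.7 0 0 0 0;0 -5 0.6 0 0 0 0;0 -3 0.4 0 0 0 0;0 -2 0.3 0 0 0 0;0 0 0 0 0 0 0;0 0 0 0 0 0 0;0 0 0 0 0 0 0",
)

```text
time: 13.48
tool_pos: [0.5358, 0.0261, 0.093]
tool_rot: [-3.141, -0.0, 1.572]
contact_force: [0.2, 0.4, 0.2]
opening: 0.0379
grip_force: 10.0
```

```bash
cat > meas.py <<'E'
from h import *
s=robot.observe();print(s['tool_pos'],s['opening'],s['grip_force'])
for n in ['scene','side','wrist']:
    p=cam(n)
    for t in ['weighing_bottle','stage_top','grip','lock_button','pointer_tip','red_index']:
        r=robot.trace(t,p)
        print(n,t,[(x['score'],)+tuple(int(a) for a in (np.nonzero(x['pixels'])[1].min(),np.nonzero(x['pixels'])[1].max(),np.nonzero(x['pixels'])[0].min(),np.nonzero(x['pixels'])[0].max())) for x in r[:2]])
    b=np.array(s['tool_pos']);q=(.52375,-.1004,1.4707)
    print('pred stage',proj(p,[.5363,.0245,.085]),'pred bottle base',proj(p,[b[0],b[1],b[2]+.032]),'grip top pred',proj(p,[.5278,-.0606,.124]))
    cv2.imwrite('/tmp/'+n+'.png',p['img'][:,:,::-1])
E
python3 meas.py
python3 - <<'E'
import cv2,numpy as np
a=cv2.imread('/tmp/scene.png')[160:260,190:324];b=cv2.imread('/tmp/side.png')[150:250,190:324];w=cv2.imread('/tmp/wrist.png')
t=cv2.resize(np.hstack([a,b]),(800,300),interpolation=cv2.INTER_CUBIC)
w=cv2.resize(w[100:292],(800,300))
cv2.imwrite('pics/m1.png',np.vstack([t,w]))
E
```

```text
[0.53581414 0.02614068 0.09297971] 0.037944102668611326 10.000055730342865
scene weighing_bottle []
scene stage_top [(0.83, 235, 266, 176, 214)]
scene grip [(0.94, 235, 266, 176, 211)]
scene lock_button [(0.41, 259, 265, 179, 188), (0.32, 236, 266, 175, 215)]
scene pointer_tip [(0.61, 235, 266, 175, 215)]
scene red_index [(0.71, 330, 356, 171, 189)]
pred stage [241.49920316 196.89380956] pred bottle base [240.94206789 186.10387607] grip top pred [259.22015788 174.80079529]
side weighing_bottle [(0.56, 239, 247, 170, 186)]
side stage_top [(0.67, 240, 265, 179, 208)]
side grip [(0.97, 239, 266, 178, 208)]
side lock_button [(0.43, 324, 347, 183, 197), (0.36, 117, 170, 201, 260)]
side pointer_tip [(0.65, 240, 266, 178, 208), (0.49, 323, 348, 183, 198)]
side red_index []
pred stage [245.20409022 196.3076944 ] pred bottle base [245.1196205  185.89385823] grip top pred [260.74618968 178.59717078]
wrist weighing_bottle [(0.84, 221, 302, 198, 307)]
wrist stage_top [(0.85, 202, 286, 169, 314)]
wrist grip [(0.81, 202, 286, 170, 315)]
wrist lock_button [(0.52, 223, 233, 294, 313)]
wrist pointer_tip [(0.61, 202, 286, 169, 315)]
wrist red_index [(0.86, 185, 209, 70, 87)]
pred stage [262.36223215 204.64650471] pred bottle base [261.84723086 225.77961866] grip top pred [249.73476239 345.82091624]
```

View pics/m1.png

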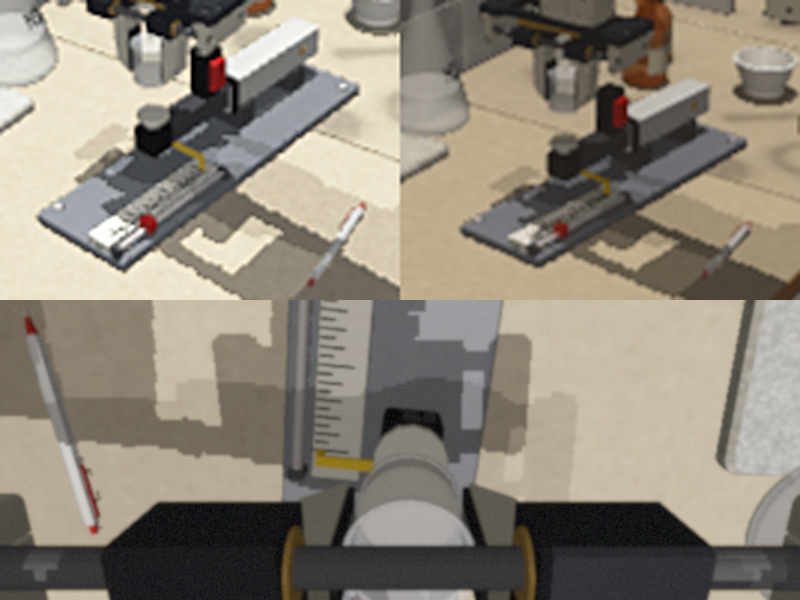

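Bottle hangs squarely above the stage: in the scene panel its base is at (150,82) over the stage at (153,115), and both agree with my projections. Lowering it.

apply_moves(
  motion="0 -0.1 0 1 0 0 0;0 0 0 1.5 0 0 0;0 0 0 0.8 0 0 0;0 0 0 0.3 0 0 0;0 0 0 0 0 0 0;0 0 0 0.1 0 0 0;0 0 0 0 0 0 0",
)

```text
time: 15.4
tool_pos: [0.5362, 0.024, 0.0563]
tool_rot: [3.141, 0.0, 1.571]
contact_force: [-0.8, -0.4, -0.9]
opening: 0.0379
grip_force: 10.0
```

apply_moves(
  motion="0 0 0 0.1 0 0 0;0 0 0 0 0 0 0;0 0 0 0 0 0 0",
)

```text
time: 15.78
tool_pos: [0.5361, 0.024, 0.0551]
tool_rot: [3.141, 0.0, 1.571]
contact_force: [-0.1, 0.0, 0.2]
opening: 0.0376
grip_force: 10.0
```

apply_moves(
  motion="0 0 0 0.1 0 0 0;0 0 0 0 0 0 0;0 0 0 0 0 0 0",
)

```text
time: 16.15
tool_pos: [0.536, 0.024, 0.054]
tool_rot: [3.141, 0.0, 1.571]
contact_force: [0.1, 0.0, -0.9]
opening: 0.0381
grip_force: 10.0
```

apply_moves(
  motion="0 0 0 0.1 0 0 0;0 0 0 0 0 0 0;0 0 0 0 0 0 0",
)

```text
time: 16.52
tool_pos: [0.536, 0.024, 0.053]
tool_rot: [3.141, 0.0, 1.571]
contact_force: [-0.1, -0.3, -1.3]
opening: 0.0378
grip_force: 10.0
```

apply_moves(
  motion="0 0 0 0.1 0 0 0;0 0 0 0 0 0 0;0 0 0 0 0 0 0",
)

```text
time: 16.9
tool_pos: [0.5361, 0.024, 0.053]
tool_rot: [3.141, 0.0, 1.571]
contact_force: [-3.1, -0.2, 7.5]
opening: 0.0378
grip_force: 10.0
```

apply_moves(
  motion="0 0 0 -0.07 0 0 0;0 0 0 0 0 0 0;50 0 0 0 0 0 0;60 0 0 0 0 0 0;100 0 0 0 0 0 0;100 0 0 0 0 0 0;100 0 0 0 0 0 0;100 0 0 0 0 0 0;100 0 0 0 0 0 0;100 0 0 0 0 0 0;100 0 0 0 0 0 0",
)

```text
time: 18.27
tool_pos: [0.536, 0.024, 0.0528]
tool_rot: [3.141, 0.0, 1.571]
contact_force: [0.1, -0.3, -0.2]
opening: 0.0918
grip_force: 0.0
```

```bash
cat > bm.py <<'E'
from h import *
s=robot.observe();print(s['tool_pos'],s['opening'])
for n in ['scene','side']:
    p=cam(n)
    r=robot.search_frame('weighing_bottle',p);print(n,[(x['centre'],x['score']) for x in r])
    for m in robot.trace('weighing_bottle',p)[:1]:
        v,u=np.nonzero(m['pixels']);print(u.min(),u.max(),v.min(),v.max())
    st=[.5363,.0245]
    a=np.linspace(0,6.28,60);P=np.array([proj(p,[st[0]+.019*np.cos(t),st[1]+.019*np.sin(t),.085+z]) for t in a for z in(0,.042)])
    print('pred',P.min(0),P.max(0),'knob',proj(p,st+[.143]))
E
python3 bm.py
```

```text
[0.5360429  0.02401778 0.05275999] 0.09184675126274311
scene [([0.5279, 0.0338, 0.1165], 0.61)]
235 247 181 200
pred [234.76231256 181.91215706] [247.71825469 200.40445298] knob [240.96120032 180.67767396]
side [([0.5315, 0.0361, 0.117], 0.57)]
239 249 181 197
pred [239.69835988 182.94960179] [250.84054136 198.65756079] knob [245.3032157  180.84994909]
```

Bottle is standing as predicted in both views. Lifting clear, then measuring the grip.

apply_moves(
  motion="100 0 0 -1 0 0 0;100 0 0 -3 0 0 0;100 0 0 -4 0 0 0;100 0 0 -4 0 0 0;100 0 0 -2 0 0 0;100 -1.4 0 0 0 0 0.1;100 0 0 0 0 0 0;100 0 0 0 0 0 0",
)

```text
time: 19.58
tool_pos: [0.5358, 0.0103, 0.1928]
tool_rot: [-3.141, -0.0, 1.472]
contact_force: [0.7, -0.2, 0.3]
opening: 0.0916
grip_force: 0.0
```

```bash
python3 bm.py; python3 - <<'E'
from h import *
from scipy.optimize import least_squares
q=(.52375,-.1004,1.4707);c,s=np.cos(q[2]),np.sin(q[2])
print(robot.observe()['tool_rot'])
for n in ['wrist','scene','side']:
    p=cam(n);im=p['img'].astype(int);R,G,B=im[...,0],im[...,1],im[...,2]
    m=(R>110)&(R>2.2*G)&(R>2.2*B)
    k,l,st,ce=cv2.connectedComponentsWithStats(m.astype(np.uint8))
    print(n,[(st[i].tolist(),np.round(ce[i],1).tolist()) for i in range(1,k) if st[i][4]>15])
    def loc(x,y,z):return [q[0]+c*x-s*y,q[1]+s*x+c*y,z]
    P=np.array([proj(p,loc(.04+a,.021,.097+b)) for a in(-.01,.01) for b in(-.017,.017)])
    print('pred button',P.min(0),P.max(0),P.mean(0),'dx +5mm:',proj(p,loc(.045,.021,.097))-proj(p,loc(.04,.021,.097)),'dy',proj(p,loc(.04,.026,.097))-proj(p,loc(.04,.021,.097)))
E
```

```text
[0.53582321 0.01030923 0.19275328] 0.09158726837811912
scene [([0.528, 0.0324, 0.1179], 0.49)]
235 247 180 200
pred [234.76231256 181.91215706] [247.71825469 200.40445298] knob [240.96120032 180.67767396]
side [([0.5314, 0.0378, 0.1178], 0.64), ([0.5219, -0.0362, 0.0671], 0.3)]
238 250 180 197
pred [239.69835988 182.94960179] [250.84054136 198.65756079] knob [245.3032157  180.84994909]
[-3.14129659e+00 -1.65566109e-05  1.47149297e+00]
wrist [([197, 69, 15, 10, 112], [203.1, 73.2]), ([240, 237, 7, 18, 120], [243.0, 245.8])]
pred button [239.06243771 224.09748704] [241.50766629 256.4477151 ] [240.30320242 239.89550158] dx +5mm: [-0.08934315 -4.38782665] dy [-4.80594548e+00 -6.68809312e-04]
scene [([444, 53, 18, 8, 68], [453.0, 55.9]), ([260, 179, 5, 11, 36], [262.2, 183.8]), ([237, 232, 5, 6, 20], [239.0, 233.8]), ([10, 295, 20, 22, 259], [19.4, 304.2])]
pred button [262.40079379 178.43931597] [266.43341384 190.21813863] [264.40186555 184.31497128] dx +5mm: [-0.99649147  0.6548424 ] dy [1.24262748 0.53224219]
side [([438, 90, 14, 4, 37], [444.8, 91.9]), ([68, 244, 15, 10, 79], [75.0, 249.7])]
pred button [263.42271337 181.87852694] [267.10170763 192.38060873] [265.2553438  187.11461751] dx +5mm: [-0.86496604  0.4340661 ] dy [1.11722067 0.3738118 ]
```

Everything matches: the button's top face is predicted at wrist rows 237–256 and seen at 237–255. Going to the grip.

apply_moves(
  motion="100 -2 -0.1 0 0 0 0;100 -3 -0.1 0 0 0 0;100 -2.1 0 0 0 0 0;100 0 0 3 0 0 0;100 0 0 4 0 0 0;100 0 0 4 0 0 0;100 0 0 2.5 0 0 0;100 0 0 1.5 0 0 0;100 0 0 0.5 0 0 0;100 0 0 0 0 0 0;100 0 0 0 0 0 0",
)

```text
time: 21.4
tool_pos: [0.5277, -0.0606, 0.0387]
tool_rot: [3.14, 0.0, 1.471]
contact_force: [0.6, -0.2, 0.2]
opening: 0.0919
grip_force: 0.0
```

```bash
python3 bm.py
```

```text
[ 0.52769522 -0.06058884  0.0387161 ] 0.09188068622129392
scene [([0.5289, 0.0375, 0.1193], 0.78), ([0.5194, -0.04, 0.0689], 0.22)]
235 248 180 199
pred [234.76231256 181.91215706] [247.71825469 200.40445298] knob [240.96120032 180.67767396]
side [([0.5304, 0.0384, 0.1154], 0.64)]
239 250 180 197
pred [239.69835988 182.94960179] [250.84054136 198.65756079] knob [245.3032157  180.84994909]
```

apply_moves(
  motion="50 0 -0.1 0 0 0 0;45 0 0 0 0 0 0;45 0 0 0 0 0 0;45 0 0 0 0 0 0;40 0 0 0 0 0 0;36 0 0 0 0 0 0;33 0 0 0 0 0 0;30 0 0 0 0 0 0;0 0 0 0 0 0 0;0 0 0 0 0 0 0;0 0 0 0 0 0 0;0 0 0 0 0 0 0",
  force=25,
)

```text
time: 23.2
tool_pos: [0.5271, -0.0605, 0.0377]
tool_rot: [3.139, -0.0, 1.47]
contact_force: [5.3, 0.1, -3.8]
opening: 0.0275
grip_force: 25.0
```

```bash
python3 bm.py
```

```text
[ 0.52714992 -0.0604662   0.037718  ] 0.027461117251412363
scene [([0.5272, 0.0359, 0.1171], 0.67)]
236 247 181 199
pred [234.76231256 181.91215706] [247.71825469 200.40445298] knob [240.96120032 180.67767396]
side [([0.5347, 0.0382, 0.1145], 0.7)]
239 250 181 197
pred [239.69835988 182.94960179] [250.84054136 198.65756079] knob [245.3032157  180.84994909]
```

apply_moves(
  motion="0 0.1 0 0 0 0 0;0 0.2 0 0 0 0 0;0 0.4 0 0 0 0 0;0 0.6 0 0 0 0 0;0 0.6 0 0 0 0 0;0 0.6 0 0 0 0 0;0 0.6 0 0 0 0 0;0 0.6 0 0 0 0 0;0 0.6 0 0 0 0 0;0 0.6 0 0 0 0 0;0 0.6 0 0 0 0 0;0 0.6 0 0 0 0 0;0 0.6 0 0 0 0 0;0 0.6 0 0 0 0 0;0 0.6 0 0 0 0 0;0 0.6 0 0 0 0 0;0 0.5 0 0 0 0 0;0 0.3 0 0 0 0 0;0 0.1 0 0 0 0 0;0 0 0 0 0 0 0",
)

```text
time: 26.0
tool_pos: [0.5368, 0.0321, 0.0377]
tool_rot: [3.139, 0.001, 1.47]
contact_force: [6.3, -5.6, -4.5]
opening: 0.0275
grip_force: 25.0
```

```bash
cat > pm.py <<'E'
from h import *
s_=robot.observe();print(s_['tool_pos'],s_['opening'],s_['grip_force'],s_['contact_force'])
q=(.52375,-.1004,1.4707);c,s=np.cos(q[2]),np.sin(q[2])
def G(X): d=X[:2]-np.array(q[:2]);return np.round([1e3*(d[0]*c+d[1]*s),1e3*(-d[0]*s+d[1]*c)],1)
for n in ['wrist','scene','side']:
    p=cam(n);im=p['img'].astype(int);R,g,B=im[...,0],im[...,1],im[...,2]
    for nm,m in (('red',(R>90)&(R>2*g)&(R>2*B)),('yel',(R>90)&(g>.55*R)&(B<.4*R))):
        k,l,st,ce=cv2.connectedComponentsWithStats(m.astype(np.uint8))
        for i in range(1,k):
            if st[i][4]<4: continue
            x=G(ray(p,*ce[i],.0245))
            if 80<x[0]<270 and 0<x[1]<100: 
                v,u=np.nonzero(l==i);X=np.array([G(ray(p,a,b,.0245)) for a,b in zip(u,v)])
                print(n,nm,st[i].tolist(),'centre',x,'min',X.min(0),'max',X.max(0))
    if n!='wrist':
        for r in robot.search_frame('weighing_bottle',p)[:1]:print(n,'bottle',r)
    else: np.save('/tmp/w.npy',p['img'])
E
python3 pm.py
```

```text
[0.53684865 0.03205636 0.03770586] 0.027541791661915168 25.018291175365448 [ 6.25757517 -5.56937686 -4.51521248]
wrist red [152, 86, 29, 19, 424] centre [206.9  64.2] min [201.3  53.7] max [212.6  71.8]
wrist red [231, 245, 3, 11, 19] centre [94.4 23.1] min [90.  21.9] max [98.4 23.6]
wrist yel [181, 104, 49, 10, 394] centre [198.6  39.2] min [195.5  22. ] max [201.3  53.8]
wrist yel [200, 249, 6, 25, 61] centre [85.5 45.2] min [74.5 43.1] max [95.1 47.9]
scene red [237, 231, 6, 7, 26] centre [209.1  62.8] min [198.8  51.4] max [219.3  73.5]
scene yel [227, 221, 11, 11, 26] centre [188.6  19.3] min [183.4  -5.5] max [202.6  48.3]
scene bottle {'centre': [0.5401, 0.1283, 0.1193], 'score': 0.82}
side red [241, 224, 5, 5, 15] centre [208.3  61.1] min [198.1  51.1] max [219.2  71.9]
side yel [233, 216, 10, 9, 24] centre [180.9  15.3] min [171.7 -11.9] max [202.4  46.6]
side bottle {'centre': [0.5391, 0.1324, 0.1155], 'score': 0.56}
```

```bash
cat > tip.py <<'E'
from h import *
q=(.52375,-.1004,1.4707);c,s=np.cos(q[2]),np.sin(q[2])
def G(X): d=X[:2]-np.array(q[:2]);return [1e3*(d[0]*c+d[1]*s),1e3*(-d[0]*s+d[1]*c)]
p=cam('wrist');im=p['img'].astype(int);R,g,B=im[...,0],im[...,1],im[...,2]
for nm,m in (('red',(R>80)&(R>1.6*g)&(R>1.6*B)),('yel',(R>80)&(g>.55*R)&(B<.55*R))):
    v,u=np.nonzero(m);X=np.array([G(ray(p,a,b,.0245)) for a,b in zip(u,v)])
    for y in range(20,74,3):
        k=(X[:,1]>=y)&(X[:,1]<y+3)&(X[:,0]>170)&(X[:,0]<240)
        if k.any(): print(nm,y,k.sum(),X[k,0].mean().round(1),X[k,0].min().round(1),X[k,0].max().round(1))
print(robot.observe()['tool_pos'],robot.observe()['contact_force'])
E
python3 tip.py
```

```text
red 50 1 206.9 206.9 206.9
red 53 24 206.7 202.5 211.3
red 56 72 206.9 201.2 212.5
red 59 90 206.9 201.2 212.5
red 62 86 207.0 201.2 212.5
red 65 88 206.8 201.2 212.5
red 68 86 207.0 201.2 212.5
red 71 25 206.8 201.9 211.9
yel 20 8 196.0 195.4 196.7
yel 23 27 196.9 195.4 199.3
yel 26 37 198.1 195.4 201.2
yel 29 50 198.3 195.4 201.2
yel 32 42 198.4 195.4 201.2
yel 35 46 198.3 195.4 201.2
yel 38 40 198.8 196.1 201.2
yel 41 41 198.5 196.1 201.2
yel 44 42 198.9 196.1 201.9
yel 47 44 198.8 196.1 201.9
yel 50 47 199.1 196.1 201.9
yel 53 17 198.7 196.1 201.2
yel 62 2 212.5 212.5 212.5
yel 68 1 201.2 201.2 201.2
yel 71 5 206.5 201.9 211.9
[0.53685294 0.03197928 0.03771904] [ 6.92433853 -5.01877174 -3.90136273]
```

apply_moves(
  motion="0 0.1 0 0 0 0 0;0 0.3 0 0 0 0 0;0 0.3 0 0 0 0 0;0 0.1 0 0 0 0 0;0 0 0 0 0 0 0;0 0 0 0 0 0 0;0 0 0 0 0 0 0",
)

```text
time: 27.18
tool_pos: [0.5377, 0.0399, 0.0377]
tool_rot: [3.139, 0.001, 1.47]
contact_force: [6.7, -5.0, -3.5]
opening: 0.0279
grip_force: 25.0
```

```bash
python3 tip.py; python3 - <<'E'
from h import *
t=robot.observe()['tool_pos']; d=np.array([.0999,.995])
for n in ['scene','side']:
    p=cam(n)
    for r in robot.search_frame('weighing_bottle',p)[:1]:print(n,r)
    m=robot.trace('weighing_bottle',p)[0];v,u=np.nonzero(m['pixels']);print(u.min(),u.max(),v.min(),v.max())
    st=np.array([.5363,.0245])+d*.1015
    a=np.linspace(0,6.28,60);P=np.array([proj(p,[st[0]+.019*np.cos(x),st[1]+.019*np.sin(x),.085+z]) for x in a for z in(0,.042)])
    print('pred',P.min(0),P.max(0))
E
```

```text
red 53 13 206.2 202.8 211.1
red 56 72 207.1 201.5 212.4
red 59 89 206.6 200.8 212.4
red 62 84 206.7 200.8 212.4
red 65 88 206.5 200.8 212.4
red 68 84 206.8 200.8 212.4
red 71 26 206.6 201.5 211.8
yel 20 8 203.9 203.4 204.7
yel 23 28 204.9 203.4 207.2
yel 26 38 206.1 203.4 209.2
yel 29 49 206.2 203.4 209.2
yel 32 43 206.4 203.4 209.2
yel 35 44 206.3 203.4 209.2
yel 38 41 206.8 204.0 209.2
yel 41 40 206.5 204.0 209.2
yel 44 43 206.8 204.0 209.8
yel 47 43 206.8 204.0 209.8
yel 50 48 207.1 204.1 209.8
yel 53 23 206.6 204.1 209.8
yel 68 1 200.8 200.8 200.8
yel 71 4 207.0 202.1 211.8
[0.53768224 0.03990779 0.03773318] [ 6.04998738 -5.26084448 -4.51842471]
scene {'centre': [0.5394, 0.1347, 0.1193], 'score': 0.75}
211 224 195 216
pred [210.54504051 196.32181701] [224.77403367 216.00343956]
side {'centre': [0.5421, 0.1403, 0.1179], 'score': 0.64}
218 230 190 207
pred [219.45143547 192.20766861] [231.2092214 208.7529327]
```

Pointer at 206.9 mm and index at 206.7 mm. The bottle is upright on the stage and the squeeze is holding at 25 N.

```bash
python3 -c "
from cell import robot
print(robot.hand_in())"
```

```text
the job is handed in; nothing more can be done
None
```

The job is handed in, with no verdict shown: the bottle stands on the stage, grip and button are squeezed at 25 N, and the arm is held with the pointer about 0.2 mm from the red index by camera. The finger ends sit about 40 mm short of the reported TCP, so the first grasp closed above the bottle's body without moving it.

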